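# Third hand for a drawer front

## Task

First work the suction pump on the back of the fence: press its plunger fully down to its stop and let it come back up. Then bring the loose wooden drawer front to the fence, flat on the worktop, one long edge flush against the grey sprung strip and centred on it, and gently push until the strip has gone about half-way in, never to its end. Finish while still holding it there with that steady push, so that I can screw on the card frame; leave the kettle, tub, lemon squeezer and scraper where they are.

Things in the scene. Friction and masses are not known exactly. Their poses are not given: they have to be found in the camera images.
- front: Loose pale wooden drawer front lying face up: board 170 (x) x 100 (y) x 18 mm thick, 0.19 to 0.35 kg, with a solid block handle 80 (x) x 18 (y) mm in the middle of its face, from 18 to 52 mm above the worktop. Origin: centre of the underside; x along the long edges and handle, y across, z up. Either long edge may go to the fence.
- fence_mid (a point): Fixed fence. Point on the worktop under the middle of the front face of the grey sprung strip when that is out; it stays when the strip moves. x along the fence, y into the fence (the way to push), z up. Strip: 200 mm long, 12 thick, from 2 to 40 mm above the worktop. Fixed aluminium bar behind: 230 mm long, 42 high, y = 45 to 70 mm; pump behind that at x = 0, y = 118 mm.
- strip (a joint): How far the sprung strip is pushed in towards the bar along the fence's y, in m: 0 = out at rest, 0.030 = its end. Spring: about 1.8 N to start it, then 0.6 N per mm (about 11 N at half-way, 0.015). It springs back out when not pushed.
- pump_top (a point): Middle of the top of the black round plunger head of the suction pump, 36 mm across and 10 mm thick, 86 mm above the worktop when up; it moves with the plunger. Below it a barrel 42 mm across, 60 mm high, on a rubber cup 92 mm across and 16 mm high.
- pump (a joint): Travel of the pump plunger straight down, in m: 0 = up, 0.014 = down at its stop. Spring: about 2.7 N at first, 9 N at the stop; it comes back up by itself.
- kettle: Glass kettle on a blue base, 156 mm across, 210 mm high, black handle on its +x side reaching 127 mm from the axis. Origin: centre of the underside. A bystander.
- tub: White plastic tub with lid, 120 mm across, 71 mm high. Origin: centre of the underside. A bystander.
- squeezer: Stainless steel lemon squeezer lying flat, about 235 mm long (x from -105 to 128 mm), 72 mm wide at the bowl, 38 mm high. Origin on the worktop under it. A bystander.
- scraper: Scraper with wooden handle and red silicone blade lying flat, 260 mm long (x from -145 to 115 mm), 55 mm wide, 12 mm high. Origin on the worktop under it. A bystander.
Things that resemble listed ones, but are neither listed nor needed, are in the scene too. What is shaped like the front but blue or green is not meant.

How it is judged (in metres and radians):
On the way, in this order (a step that is already met when the one before it is completed fails the run):
1. pump plunger pressed down to its stop (value of joint pump above 0.0125 m), for 0.05 s.
2. pump plunger let back up (value of joint pump below 0.003 m), for 0.1 s.
3. drawer front pushes the sprung strip (contact force between front and strip above 1.5 N and value of joint strip above 0.003 m), for 0.1 s.
At the end, for the whole second after the job is handed in: Still held: drawer front flat on the worktop (5 mm, 0.06 rad), long edge flush with the strip (0.07 rad), centred within 15 mm, pushed by the robot at rest so that the strip is 10 to 20 mm in and presses back with 5 to 18 N; pump plunger up (within 3 mm) (value of joint strip between 0.01 and 0.02 m and contact force between front and strip between 5 and 18 N and contact force between any of the arm, the fingers and front above 3 N and angle between the y axis of front and the y axis of fence_mid, either way round below 0.07 rad and x of front in the frame of fence_mid between -0.015 and 0.015 m and height (world z) of front below 0.005 m and angle between front's own z axis and vertical below 0.06 rad and linear speed of front below 0.02 m/s and value of joint pump below 0.003 m); the arm keeps its last pose, push and grip.
It fails at once if the sprung strip driven to its end (value of joint strip above 0.027 m).
It fails at once if a bystander moved (distance of any of kettle, tub, squeezer, scraper from where it was at the start of the episode above 0.03 m).
It also fails if it takes over 58 s, if anything falls off the work surface, if the arm or the gripper's body presses on something with over 40 N, if the wrist force passes 120 N, or if a joint passes its speed limit or range.

## Robot

A 6-joint arm with a two-finger parallel gripper is mounted at the origin on the work surface. World frame = base frame: x ahead of the robot, y to its left, z up, the work surface at z = 0. Lengths are in m, angles in degrees, forces in N, time in s.
With the tool pointing down it reaches from about 0.275 to 0.825 m from the base axis. Payload 5.2 kg.
Tool frame: the origin (TCP) lies at the centre of the arm's flange, where the gripper is bolted on; the fingertips stand 186 mm ahead of it and the grasp point (between the pads) lies 167 mm ahead of it (robot.tips_ahead is the distance from the TCP to the fingertips, in m); z points along the fingers, y is the line along which they close (so a half turn about z gives the same grasp; the last joint's range is limited). The gripper opens to 93 mm and grips with 3 to 60 N. Pads are 15 mm wide; open, the fingers measure 128 mm over their backs; the gripper's body (75 mm by 188 mm) begins 65 mm behind the grasp point.
Start: joints at [-88.74, 14.817, 87.949, -0, 77.235, -11.62], TCP at [0.123, -0.536, 0.405] pointing down, gripper open.
Joint ranges: [-179.93, 179.93], [-52.35, 119.4], [10.71, 147.94], [-69.91, 249.91], [12.55, 155.21], [-178.61, 178.61]. Speed limits (degrees/s): [147.25, 147.25, 180, 180, 180, 180].

## Interface

Orientations are given as a 3x3 rotation matrix whose columns are the frame's x, y, z axes.
In Python, from plant import robot, optics, workorder gives the robot as it stands. The module is installed in compiled form; this text tells all that it offers.
- The arm moves only by the shell command python3 -m crank 'ROWS' [FORCE]. ROWS is JSON, a list of rows, each an object with "turn": the turn, a rotation vector about the tool's x, y, z in degrees, a list of three; "xyz": the shift along the tool's x, y, z in mm, a list of three; "claw": the closure in counts, from 0 (fully open) to 255 (shut). A call has 1 to 10 rows; each row is the pose to reach, as a shift and turn from the pose commanded when the call began, along the tool's axes at that moment; what a row does not reach only later rows make up. A row lasts 1/12 s, in which the tool goes at most 41.7 mm and 7.16 degrees, less where a joint would pass 70% of its speed; a pose out of reach is approached as far as the arm can. A call with a gripper value outside its range is refused whole. The fingers move at their own pace and stop on an object; FORCE is the grip in N (left out, the last holds). Time passes only in rows, so rows that repeat a pose let the fingers close. It gives the time, the measured TCP pose, the force, the opening and the grip force at its end, in the units of the state.
- robot.observe(): the state, without advancing time (a new reading comes with each control period).
- optics.capture(name): name is "side" or "top"; returns the picture (420x560x3 uint8, red, green, blue); there is no depth.
- optics.camera_model(name): a dict with "K" (3x3 intrinsics, pixels), "cam_to_world" (4x4, takes a point from camera to world coordinates). Camera axes: x right, y up, looking along -z (the intrinsics and any distortion apply to the point x, -y, -z); pixel columns grow to the right and rows downward; lengths in m; the calibration is good to about 2 mm. A picture is of the moment at which its call begins. camera_model takes no time and is no camera call.
- workorder.finish_job(): hands the job in; it is judged then, once.
The state is a dict: "time_s": time; "q": joint angles; "joint_vel": joint speeds; "joint_torque": joint torques, N m; "ee_pos": TCP position; "tcp_rot": TCP orientation; "wrist_force": force on the tool from outside, world axes, zero at the start; "wrist_torque": the same for the moment, N m; "width": opening from 0.0 (shut) to 1.0 (fully open); "gripper_force": force on a finger pad.
Only numpy, scipy, OpenCV 4.12 (cv2) and the standard library are available. Lean on these libraries where they do the work, as an engineer would, in place of code of your own. Each camera call takes 0.05 s, during which the arm holds its last target. There are 200 camera calls.

## Working session

There is one attempt and no reset: what is moved stays moved. The work goes in short steps, Python scripts to look and compute and a shell command to move; the robot and the scene stay as the last step left them, time stands still between calls to the robot, and variables do not carry over. Pictures are saved under pics/ and viewed, at most 10 in all, crops included, and the job is handed in when it is done.

```bash
mkdir -p pics; python3 - <<'E'
from plant import robot, optics, workorder
import cv2,numpy as np
for n in("top","side"):
    im=optics.capture(n); cv2.imwrite(f"pics/{n}0.png",im[:,:,::-1])
    m=optics.camera_model(n); print(n,m)
s=robot.observe(); print(s)
E
```

```text
top {'K': array([[542.93262949,   0.        , 286.32690447],
       [  0.        , 542.93262949, 204.0032892 ],
       [  0.        ,   0.        ,   1.        ]]), 'cam_to_world': array([[-0.01489965,  0.99612039, -0.08673038,  0.34354923],
       [-0.99969098, -0.01656674, -0.01853357, -0.13247267],
       [-0.0198985 ,  0.08642744,  0.99605941,  1.58109665],
       [ 0.        ,  0.        ,  0.        ,  1.        ]])}
side {'K': array([[444.67186796,   0.        , 282.29204045],
       [  0.        , 444.67186796, 219.15130885],
       [  0.        ,   0.        ,   1.        ]]), 'cam_to_world': array([[-0.75692054,  0.3473811 , -0.553532  , -0.08417174],
       [-0.65342537, -0.38892082,  0.64944275,  0.57235083],
       [ 0.01032402,  0.8532684 ,  0.52136978,  0.65019575],
       [ 0.        ,  0.        ,  0.        ,  1.        ]])}
{'time_s': 0.1, 'q': array([-8.87417581e+01,  1.48533806e+01,  8.80028200e+01, -1.33956127e-03,
        7.72340700e+01, -1.16182653e+01]), 'joint_vel': array([ 0.01258588, -0.05224968, -0.17579743, -0.09071928,  0.04699274,
       -0.0801593 ]), 'joint_torque': array([ 7.51291973e-04, -4.38217556e+01, -2.84645230e+01,  7.19457795e-02,
        3.62085120e-02, -4.84189559e-05]), 'ee_pos': array([ 0.1225947 , -0.53597251,  0.40403052]), 'tcp_rot': array([[ 9.74851504e-01,  2.22855428e-01, -5.73926601e-05],
       [ 2.22855240e-01, -9.74850277e-01,  1.57463758e-03],
       [ 2.94967281e-04, -1.54782806e-03, -9.99998759e-01]]), 'wrist_force': array([0.14835673, 0.22586404, 0.1505711 ]), 'wrist_torque': array([ 0.03286397, -0.01297014,  0.01493782]), 'gripper_force': 0.0, 'width': 0.9971183893613877}
```

View pics/top0.png

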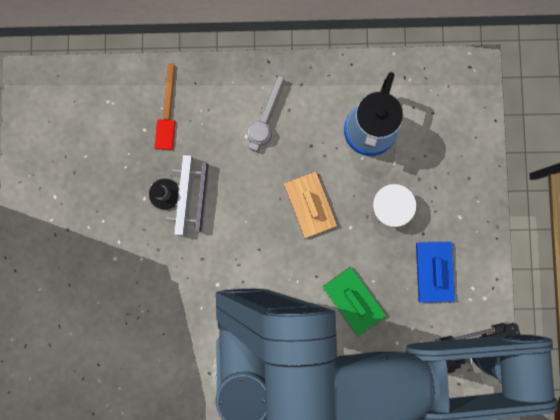

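View pics/side0.png

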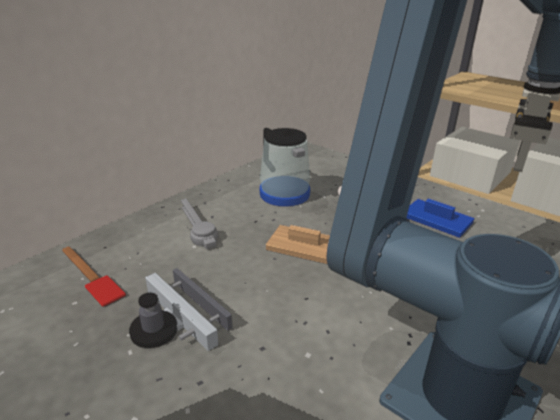

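The top view shows the wooden front near (310,205) and the fence with its white bar near (190,195). The dark strip is on the fence's right at (203,195), and the pump is at (163,193). The arm covers none of these. Next I'll measure them.

```bash
cat > h.py <<'E'
import numpy as np,cv2
from plant import robot,optics
def ray(n,px,z):
    m=optics.camera_model(n);K=m["K"];T=m["cam_to_world"]
    d=np.linalg.inv(K)@[px[0],px[1],1.];d=T[:3,:3]@[d[0],-d[1],-d[2]]
    o=T[:3,3];return (o+d*(z-o[2])/d[2])
def rect(mask,z,n="top"):
    c=max(cv2.findContours(mask.astype(np.uint8),0,2)[0],key=cv2.contourArea)
    p=np.array([ray(n,q[0],z)[:2] for q in c],np.float32)
    (cx,cy),(w,h),a=cv2.minAreaRect(p*1000)
    if w<h:w,h,a=h,w,a+90
    return np.round([cx,cy,w,h,(a+90)%180-90],1),c
E
python3 - <<'E'
from h import *
im=cv2.imread("pics/top0.png");hsv=cv2.cvtColor(im,40);H,S,V=cv2.split(hsv)
yy,xx=np.mgrid[:420,:560]
def box(a,b,c,d):return (xx>=a)&(xx<=b)&(yy>=c)&(yy<=d)
w=(H>5)&(H<25)&(S>70)&box(270,345,160,245); r,c=rect(w,.018);print("front",r)
# handle-based check omitted; bar top (bright)
b=(V>190)&(S<40)&box(170,200,145,245); r,c=rect(b,.042);print("bar",r)
s=(V<125)&box(192,212,150,240); r,c=rect(s,.04);print("strip?",r)
k=(V<55)&box(140,182,170,215); r,c=rect(k,.016);print("cup",r, c.reshape(-1,2).min(0),c.reshape(-1,2).max(0))
z=np.hstack([cv2.resize(im[140:250,140:250],None,fx=4,fy=4,interpolation=2),cv2.resize(im[160:250,270:350],(391,440),interpolation=2)])[:,:800]
cv2.imwrite("pics/z0.png",z)
E
```

```text
front [ 477.4 -172.   171.6  102.2   20. ]
bar [510.3 193.8 229.3  24.2  -6.3]
strip? [501.6 137.1 233.2  57.7   0. ]
cup [5.164e+02 2.539e+02 8.540e+01 7.900e+01 1.000e-01] [150 179] [177 208]
```

View pics/z0.png

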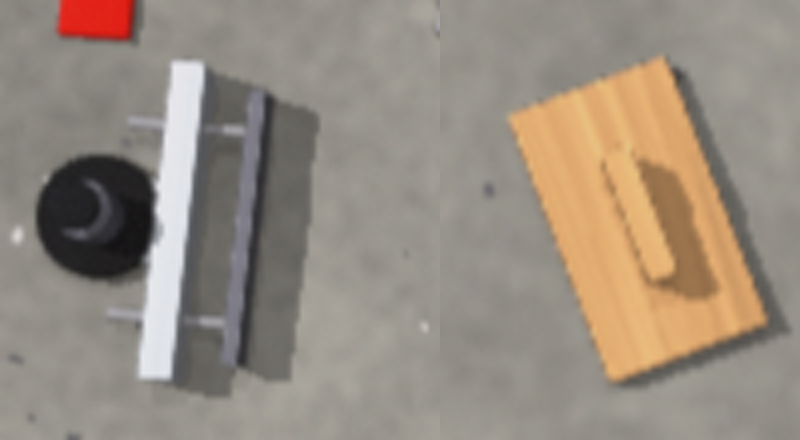

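The zoomed crop shows the bar and strip tilted about -6° in the world, and the pump centred behind the bar. The front is tilted +20° with its handle in the middle. This puts fence_mid near (504,137) mm and the pump near (517,254) mm, which agrees with the cup measured on its own.

```bash
cat >> h.py <<'E'
def go(x,y,tipz,tooly_deg):
    "world mm; tooly_deg = wanted world angle of tool y"
    s=robot.observe();R=s["tcp_rot"];p=s["ee_pos"]*1000
    a=np.degrees(np.arctan2(R[1,1],R[0,1]))
    c,q=np.cos(np.radians(a)),np.sin(np.radians(a))
    Rv=np.array([[-q,c,0],[c,q,0],[0,0,-1.]])  # columns x,y,z, tool down
    d=np.array([x,y,tipz+186])-p
    dy=(tooly_deg-a+180)%360-180
    print("t %.2f p %s a %.2f tilt %s F %s w %.3f g %.1f"%(s["time_s"],p.round(1),a,(R[:2,2]*57.3).round(2),s["wrist_force"].round(1),s["width"],s["gripper_force"]))
    print("xyz",(Rv.T@d).round(1),"turn z %.2f"%-dy)
E
python3 -c "
from h import *
go(517,254,200,-77)"
```

```text
t 0.10 p [ 122.6 -536.   404. ] a -77.12 tilt [-0.    0.09] F [0.1 0.2 0.2] w 0.997 g 0.0
xyz [ 560.5 -682.2   18. ] turn z -0.12
```

```bash
python3 -m crank '[{"turn":[0,0,0],"xyz":[250,-305,0],"claw":255},{"turn":[0,0,0],"xyz":[250,-305,0],"claw":255},{"turn":[0,0,0],"xyz":[250,-305,0],"claw":255},{"turn":[0,0,0],"xyz":[250,-305,0],"claw":255},{"turn":[0,0,0],"xyz":[250,-305,0],"claw":255},{"turn":[0,0,0],"xyz":[250,-305,0],"claw":255},{"turn":[0,0,0],"xyz":[250,-305,0],"claw":255},{"turn":[0,0,0],"xyz":[250,-305,0],"claw":255},{"turn":[0,0,0],"xyz":[250,-305,0],"claw":255},{"turn":[0,0,0],"xyz":[250,-305,0],"claw":255}]' 30
python3 -c "
from h import *
go(517,254,200,-77)"
```

```text
time_s: 0.93
ee_pos: [0.2987, -0.1793, 0.4045]
tcp_rot: [[0.974, 0.225, 0.0], [0.225, -0.974, 0.002], [0.001, -0.002, -1.0]]
wrist_force: [0.3, -1.5, -0.1]
width: 0.33
gripper_force: 0.0
t 0.93 p [ 298.7 -179.3  404.5] a -77.02 tilt [0.02 0.11] F [ 0.3 -1.5 -0.1] w 0.330 g 0.0
xyz [ 310.  -373.2   18.5] turn z -0.02
```

```bash
python3 -m crank '[{"turn":[0,0,0],"xyz":[310,-373,18],"claw":255},{"turn":[0,0,0],"xyz":[310,-373,18],"claw":255},{"turn":[0,0,0],"xyz":[310,-373,18],"claw":255},{"turn":[0,0,0],"xyz":[310,-373,18],"claw":255},{"turn":[0,0,0],"xyz":[310,-373,18],"claw":255},{"turn":[0,0,0],"xyz":[310,-373,18],"claw":255},{"turn":[0,0,0],"xyz":[310,-373,18],"claw":255},{"turn":[0,0,0],"xyz":[310,-373,18],"claw":255},{"turn":[0,0,0],"xyz":[310,-373,18],"claw":255},{"turn":[0,0,0],"xyz":[310,-373,18],"claw":255}]'
python3 -c "
from h import *
go(517,254,96,-77)"
```

```text
time_s: 1.77
ee_pos: [0.4866, 0.1907, 0.3889]
tcp_rot: [[0.975, 0.224, -0.001], [0.224, -0.975, -0.0], [-0.001, 0.0, -1.0]]
wrist_force: [1.0, -1.3, 0.0]
width: 0.009
gripper_force: 0.0
t 1.77 p [486.6 190.7 388.9] a -77.08 tilt [-0.03 -0.02] F [ 1.  -1.3  0. ] w 0.009 g 0.0
xyz [ 43.7 -54.9 106.9] turn z -0.08
```

```bash
python3 -m crank '[{"turn":[0,0,0],"xyz":[44,-55,20],"claw":255},{"turn":[0,0,0],"xyz":[44,-55,20],"claw":255},{"turn":[0,0,0],"xyz":[44,-55,50],"claw":255},{"turn":[0,0,0],"xyz":[44,-55,80],"claw":255},{"turn":[0,0,0],"xyz":[44,-55,100],"claw":255},{"turn":[0,0,0],"xyz":[44,-55,107],"claw":255},{"turn":[0,0,0],"xyz":[44,-55,107],"claw":255},{"turn":[0,0,0],"xyz":[44,-55,107],"claw":255}]'
python3 - <<'E'
from h import *
go(517,254,72,-77)
a,b=[optics.capture(n) for n in("top","side")]
cv2.imwrite("pics/p1.png",np.hstack([cv2.resize(i,None,fx=4,fy=4,interpolation=2) for i in(a[140:250,120:220],b[240:350,100:200])])[:,:,::-1])
E
```

```text
time_s: 2.43
ee_pos: [0.5174, 0.2517, 0.2827]
tcp_rot: [[0.975, 0.223, 0.0], [0.223, -0.975, 0.0], [0.0, -0.0, -1.0]]
wrist_force: [-0.1, -0.5, -0.6]
width: 0.007
gripper_force: 0.0
t 2.43 p [517.4 251.7 282.7] a -77.14 tilt [0.01 0.  ] F [-0.1 -0.5 -0.6] w 0.007 g 0.0
xyz [ 0.2 -2.3 24.7] turn z -0.14
```

View pics/p1.png

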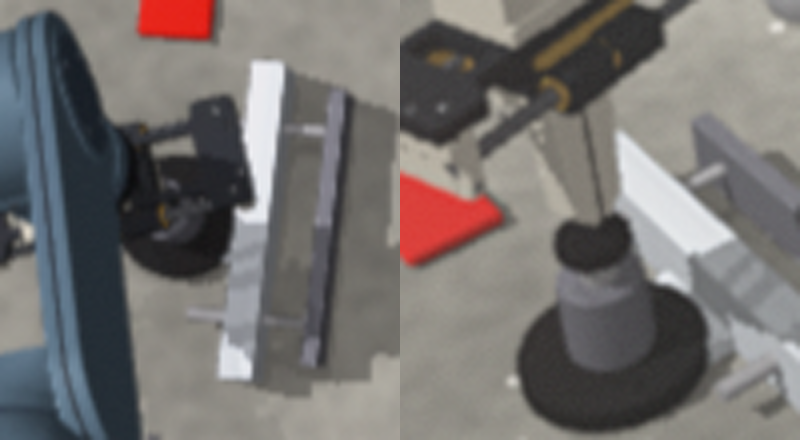

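The side half shows the closed fingertips just above the centre of the plunger head, at about (595,225) in the crop. Pressing now, in small steps.

```bash
python3 -m crank '[{"turn":[0,0,0],"xyz":[0,-2,8],"claw":255},{"turn":[0,0,0],"xyz":[0,-2,12],"claw":255},{"turn":[0,0,0],"xyz":[0,-2,15],"claw":255},{"turn":[0,0,0],"xyz":[0,-2,18],"claw":255},{"turn":[0,0,0],"xyz":[0,-2,21],"claw":255},{"turn":[0,0,0],"xyz":[0,-2,23],"claw":255},{"turn":[0,0,0],"xyz":[0,-2,23],"claw":255}]'
python3 -c "
from h import *
go(517,254,72,-77)"
```

```text
time_s: 3.12
ee_pos: [0.5171, 0.254, 0.2601]
tcp_rot: [[0.975, 0.223, 0.002], [0.223, -0.975, 0.001], [0.002, -0.0, -1.0]]
wrist_force: [-0.5, 0.3, 7.4]
width: 0.003
gripper_force: 4.0
t 3.12 p [517.1 254.  260.1] a -77.12 tilt [0.13 0.05] F [-0.5  0.3  7.4] w 0.003 g 4.0
xyz [-0.1 -0.   2.1] turn z -0.12
```

```bash
python3 -m crank '[{"turn":[0,0,0],"xyz":[0,0,1.5],"claw":255},{"turn":[0,0,0],"xyz":[0,0,2.5],"claw":255},{"turn":[0,0,0],"xyz":[0,0,3.5],"claw":255},{"turn":[0,0,0],"xyz":[0,0,3.5],"claw":255}]'
python3 -c "
from h import *
go(517,254,72,-77)"
```

```text
time_s: 3.45
ee_pos: [0.517, 0.254, 0.2583]
tcp_rot: [[0.975, 0.223, 0.003], [0.223, -0.975, 0.001], [0.003, -0.0, -1.0]]
wrist_force: [-3.4, 0.1, 16.0]
width: 0.006
gripper_force: 8.2
t 3.45 p [517.  254.  258.3] a -77.11 tilt [0.17 0.05] F [-3.4  0.1 16. ] w 0.006 g 8.2
xyz [-0.   0.   0.3] turn z -0.11
```

```bash
python3 -m crank '[{"turn":[0,0,0],"xyz":[0,0,0.5],"claw":255},{"turn":[0,0,0],"xyz":[0,0,0.5],"claw":255},{"turn":[0,0,0],"xyz":[0,0,-10],"claw":255},{"turn":[0,0,0],"xyz":[0,0,-30],"claw":255},{"turn":[0,0,0],"xyz":[0,0,-60],"claw":255},{"turn":[0,0,0],"xyz":[0,0,-90],"claw":255},{"turn":[0,0,0],"xyz":[0,0,-110],"claw":255},{"turn":[0,0,0],"xyz":[0,0,-110],"claw":255},{"turn":[0,0,0],"xyz":[0,0,-110],"claw":255}]'
python3 -c "
from h import *
go(477.4,-172,150,-70)"
```

```text
time_s: 4.2
ee_pos: [0.5166, 0.2537, 0.3667]
tcp_rot: [[0.975, 0.223, 0.002], [0.223, -0.975, 0.0], [0.002, 0.0, -1.0]]
wrist_force: [-0.1, -0.7, 0.1]
width: 0.003
gripper_force: 0.0
t 4.20 p [516.6 253.7 366.7] a -77.12 tilt [0.12 0.03] F [-0.1 -0.7  0.1] w 0.003 g 0.0
xyz [-133.1  406.3   30.7] turn z -7.12
```

```bash
python3 -m crank '[{"turn":[0,0,-7],"xyz":[-133,406,20],"claw":80},{"turn":[0,0,-7],"xyz":[-133,406,20],"claw":80},{"turn":[0,0,-7],"xyz":[-133,406,20],"claw":80},{"turn":[0,0,-7],"xyz":[-133,406,20],"claw":80},{"turn":[0,0,-7],"xyz":[-133,406,20],"claw":80},{"turn":[0,0,-7],"xyz":[-133,406,20],"claw":80},{"turn":[0,0,-7],"xyz":[-133,406,20],"claw":80},{"turn":[0,0,-7],"xyz":[-133,406,20],"claw":80},{"turn":[0,0,-7],"xyz":[-133,406,20],"claw":80},{"turn":[0,0,-7],"xyz":[-133,406,20],"claw":80}]'
python3 -c "
from h import *
go(477.4,-172,70,-70)"
```

```text
time_s: 5.03
ee_pos: [0.4773, -0.1601, 0.3444]
tcp_rot: [[0.94, 0.34, -0.003], [0.34, -0.94, 0.002], [-0.002, -0.003, -1.0]]
wrist_force: [1.0, 0.2, -0.2]
width: 0.662
gripper_force: 0.0
t 5.03 p [ 477.3 -160.1  344.4] a -70.13 tilt [-0.18  0.11] F [ 1.   0.2 -0.2] w 0.662 g 0.0
xyz [-4.  11.2 88.4] turn z -0.13
```

```bash
python3 -m crank '[{"turn":[0,0,0],"xyz":[-4,10,20],"claw":80},{"turn":[0,0,0],"xyz":[-4,10,55],"claw":80},{"turn":[0,0,0],"xyz":[-4,10,80],"claw":80},{"turn":[0,0,0],"xyz":[-4,10,88],"claw":80},{"turn":[0,0,0],"xyz":[-4,10,88],"claw":80},{"turn":[0,0,0],"xyz":[-4,10,88],"claw":80}]'
python3 - <<'E'
from h import *
go(477.4,-172,25,-70)
a,b=[optics.capture(n) for n in("top","side")]
cv2.imwrite("pics/p2.png",np.hstack([cv2.resize(i,None,fx=4,fy=4,interpolation=2) for i in(a[150:260,260:360],b[180:290,240:340])])[:,:,::-1])
E
```

```text
time_s: 5.53
ee_pos: [0.4782, -0.169, 0.2579]
tcp_rot: [[0.94, 0.34, -0.002], [0.34, -0.94, 0.001], [-0.001, -0.002, -1.0]]
wrist_force: [-0.0, 0.3, -0.2]
width: 0.687
gripper_force: 0.0
t 5.53 p [ 478.2 -169.   257.9] a -70.10 tilt [-0.1   0.06] F [-0.   0.3 -0.2] w 0.687 g 0.0
xyz [-1.7  2.5 46.9] turn z -0.10
```

View pics/p2.png

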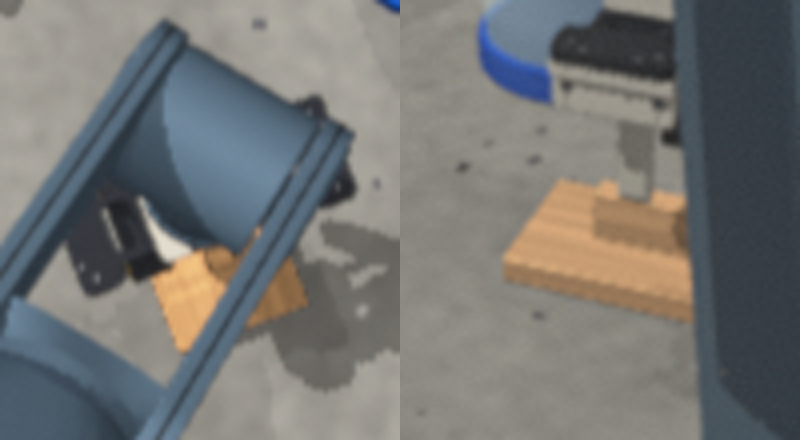

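The side half shows the near finger on the near side of the handle and clear of it. Now I'll lower and grip.

```bash
python3 -m crank '[{"turn":[0,0,0],"xyz":[-1.5,2.5,20],"claw":80},{"turn":[0,0,0],"xyz":[-1.5,2.5,38],"claw":80},{"turn":[0,0,0],"xyz":[-1.5,2.5,46],"claw":80},{"turn":[0,0,0],"xyz":[-1.5,2.5,46],"claw":80},{"turn":[0,0,0],"xyz":[-1.5,2.5,46],"claw":255},{"turn":[0,0,0],"xyz":[-1.5,2.5,46],"claw":255},{"turn":[0,0,0],"xyz":[-1.5,2.5,46],"claw":255},{"turn":[0,0,0],"xyz":[-1.5,2.5,46],"claw":255},{"turn":[0,0,0],"xyz":[-1.5,2.5,46],"claw":255},{"turn":[0,0,0],"xyz":[-1.5,2.5,46],"claw":255}]' 40
python3 -c "
from h import *
go(477.4,-172,25,-70)"
```

```text
time_s: 6.47
ee_pos: [0.4778, -0.1722, 0.2128]
tcp_rot: [[0.94, 0.34, 0.001], [0.34, -0.94, -0.0], [0.0, 0.001, -1.0]]
wrist_force: [-0.3, -0.1, -0.4]
width: 0.304
gripper_force: 0.0
t 6.47 p [ 477.8 -172.2  212.8] a -70.12 tilt [ 0.03 -0.02] F [-0.3 -0.1 -0.4] w 0.304 g 0.0
xyz [-0.3 -0.4  1.8] turn z -0.12
```

```bash
python3 -m crank '[{"turn":[0,0,0],"xyz":[0,0,0],"claw":255},{"turn":[0,0,0],"xyz":[0,0,0],"claw":255},{"turn":[0,0,0],"xyz":[0,0,0],"claw":255},{"turn":[0,0,0],"xyz":[0,0,0],"claw":255},{"turn":[0,0,0],"xyz":[0,0,0],"claw":255}]' 40
python3 -c "
from h import *
go(497,62,26.8,-96.3)"
```

```text
time_s: 6.88
ee_pos: [0.4778, -0.1723, 0.2126]
tcp_rot: [[0.94, 0.34, 0.0], [0.34, -0.94, -0.0], [0.0, 0.0, -1.0]]
wrist_force: [-0.8, 0.6, 1.4]
width: 0.192
gripper_force: 40.0
t 6.88 p [ 477.8 -172.3  212.6] a -70.12 tilt [ 0.02 -0.02] F [-0.8  0.6  1.4] w 0.192 g 40.0
xyz [ 9.770e+01 -2.138e+02 -2.000e-01] turn z 26.18
```

```bash
python3 -m crank '[{"turn":[0,0,0],"xyz":[0,0,-4],"claw":255},{"turn":[0,0,3],"xyz":[11,-24,-4],"claw":255},{"turn":[0,0,6],"xyz":[22,-48,-4],"claw":255},{"turn":[0,0,9],"xyz":[34,-74,-4],"claw":255},{"turn":[0,0,12],"xyz":[46,-101,-4],"claw":255},{"turn":[0,0,16],"xyz":[59,-129,-4],"claw":255},{"turn":[0,0,20],"xyz":[72,-157,-4],"claw":255},{"turn":[0,0,23],"xyz":[84,-183,-4],"claw":255},{"turn":[0,0,26.2],"xyz":[93,-203,-4],"claw":255},{"turn":[0,0,26.2],"xyz":[98,-214,-4],"claw":255}]'
python3 -m crank '[{"turn":[0,0,0],"xyz":[0,0,0],"claw":255},{"turn":[0,0,0],"xyz":[0,0,2],"claw":255},{"turn":[0,0,0],"xyz":[0,0,4],"claw":255},{"turn":[0,0,0],"xyz":[0,0,4],"claw":255}]'
python3 - <<'E'
from h import *
go(497,62,26.8,-96.3)
a,b=[optics.capture(n) for n in("top","side")]
cv2.imwrite("pics/top3.png",a[:,:,::-1])
cv2.imwrite("pics/p3.png",np.hstack([cv2.resize(i,None,fx=3,fy=3,interpolation=2) for i in(a[130:260,150:280],b[220:350,120:250])])[:,:,::-1])
E
```

```text
time_s: 7.72
ee_pos: [0.4966, 0.0648, 0.2162]
tcp_rot: [[0.994, -0.11, -0.001], [-0.11, -0.994, 0.001], [-0.001, -0.001, -1.0]]
wrist_force: [-0.2, -0.9, -2.2]
width: 0.19
gripper_force: 40.0
time_s: 8.05
ee_pos: [0.4972, 0.0615, 0.2126]
tcp_rot: [[0.994, -0.111, -0.0], [-0.111, -0.994, 0.0], [-0.0, -0.0, -1.0]]
wrist_force: [-1.2, 3.0, 1.2]
width: 0.191
gripper_force: 40.0
t 8.05 p [497.2  61.5 212.6] a -96.35 tilt [-0.    0.01] F [-1.2  3.   1.2] w 0.191 g 40.0
xyz [-0.3 -0.5 -0.2] turn z -0.05
```

View pics/p3.png

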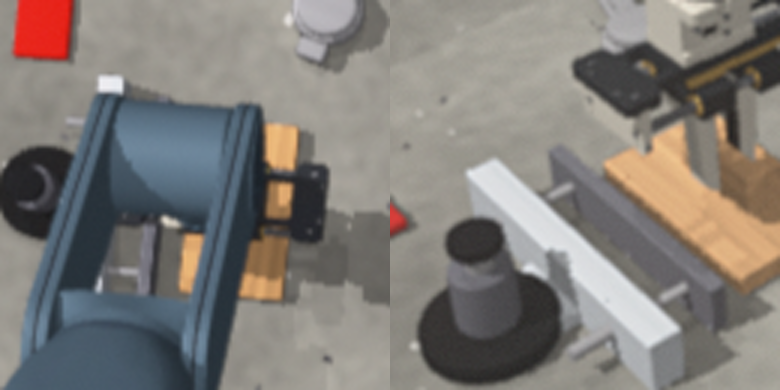

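The side half shows the front parallel to the strip, flat, with a visible gap of about 25 mm. Centring from the TCP is about +1.5 mm. Now pushing along tool -y.

```bash
python3 -m crank '[{"turn":[0,0,0],"xyz":[-1,-7,0],"claw":255},{"turn":[0,0,0],"xyz":[-1,-14,0],"claw":255},{"turn":[0,0,0],"xyz":[-1,-20,0],"claw":255},{"turn":[0,0,0],"xyz":[-1,-24,0],"claw":255},{"turn":[0,0,0],"xyz":[-1,-28,0],"claw":255},{"turn":[0,0,0],"xyz":[-1,-32,0],"claw":255},{"turn":[0,0,0],"xyz":[-1,-34,0],"claw":255},{"turn":[0,0,0],"xyz":[-1,-34,0],"claw":255},{"turn":[0,0,0],"xyz":[-1,-34,0],"claw":255}]'
python3 -c "
from h import *
go(501.2,101.7,26.6,-96.3)"
```

```text
time_s: 8.9
ee_pos: [0.5001, 0.0959, 0.2126]
tcp_rot: [[0.994, -0.109, 0.0], [-0.109, -0.994, -0.002], [0.001, 0.002, -1.0]]
wrist_force: [-0.1, -7.4, 3.3]
width: 0.192
gripper_force: 40.0
t 8.90 p [500.1  95.9 212.6] a -96.24 tilt [ 0.02 -0.12] F [-0.1 -7.4  3.3] w 0.192 g 40.0
xyz [ 0.5 -5.9  0. ] turn z 0.06
```

```bash
python3 -m crank '[{"turn":[0,0,0],"xyz":[0,-2,0],"claw":255},{"turn":[0,0,0],"xyz":[0,-4,0],"claw":255},{"turn":[0,0,0],"xyz":[0,-6,0],"claw":255},{"turn":[0,0,0],"xyz":[0,-6,0],"claw":255},{"turn":[0,0,0],"xyz":[0,-6,0],"claw":255},{"turn":[0,0,0],"xyz":[0,-6,0],"claw":255}]'
python3 - <<'E'
from h import *
go(501.2,101.7,26.6,-96.3)
a,b=[optics.capture(n) for n in("top","side")]
cv2.imwrite("pics/p4.png",np.hstack([cv2.resize(i,None,fx=3,fy=3,interpolation=2) for i in(a[130:260,150:280],b[220:350,120:250])])[:,:,::-1])
E
```

```text
time_s: 9.4
ee_pos: [0.5007, 0.1011, 0.2127]
tcp_rot: [[0.994, -0.109, -0.0], [-0.109, -0.994, -0.004], [0.0, 0.004, -1.0]]
wrist_force: [-1.2, -10.6, 4.7]
width: 0.194
gripper_force: 40.0
t 9.40 p [500.7 101.1 212.7] a -96.23 tilt [-0.  -0.2] F [ -1.2 -10.6   4.7] w 0.194 g 40.0
xyz [ 0.4 -0.7  0.1] turn z 0.07
```

View pics/p4.png

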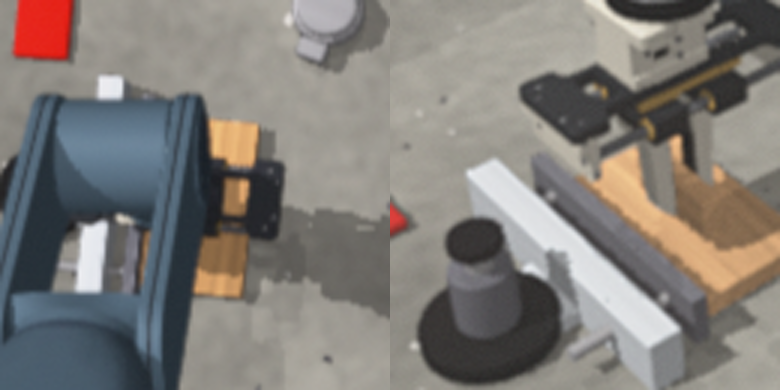

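The front sits flush and flat against the strip. The strip is about 14.5 mm in with a push of about 10.6 N, it is centred, and the pump is up. Handing in.

```bash
python3 -c "
from plant import workorder
print(workorder.finish_job())"
```

```text
the job is handed in; nothing more can be done
None
```

I pressed the pump to its stop and let it come back up, then handed in with the arm still holding the drawer front flat, flush and centred on the strip, about 14.5 mm in with a push of about 10.6 N; no verdict came back.

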